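Pump up the isolation base until its indicator pin is out

ROBOT

A 6-joint arm with a two-finger parallel gripper is mounted at the origin on a cart in front of the work surface, level with it; the furniture and walls round the work are solid. World frame = base frame: x ahead of the robot, y to its left, z up, the work surface at z = 0. Lengths are in m, angles in degrees, forces in N, time in s.
With the tool pointing down it reaches from about 0.3 to 0.85 m from the base axis. Payload 4.2 kg.
Tool frame: the origin (TCP) lies on the centre line of the jaws, within the pads' length; the fingertips stand 17 mm ahead of it and the grasp point (between the pads) lies 2 mm behind it; z points along the fingers, y is the direction in which the jaws open and shut (so a half turn about z gives the same grasp; the last joint's range is limited). The gripper opens to 91 mm and grips with 3 to 60 N. Pads are 32 mm wide; open, the fingers measure 118 mm over their backs; the gripper's body (76 mm by 178 mm) begins 60 mm behind the grasp point.
Start: joints at [70.13, 18.312, 89.639, -0, 72.044, -1.146], TCP at [0.185, 0.545, 0.231] pointing down, gripper open.
Joint ranges: [-177.97, 177.97], [-48.28, 115.42], [12.27, 149.76], [-77.06, 257.06], [2.81, 150.46], [-146.56, 146.56]. Speed limits (degrees/s): [147.25, 147.25, 180, 180, 180, 180].

INTERFACE

Orientations are given as [roll, pitch, yaw] about the fixed x, y, z axes, in that order (R = Rz(yaw) Ry(pitch) Rx(roll)).
In Python, from cell import robot gives the robot as it stands.
- The arm moves only by the tool jog_arm, never from a script. Its arguments are lists of equal length, an entry for each row: "delta_pos": the shift along the tool's x, y, z in m, a list of three; "twist": the turn, a rotation vector about the tool's x, y, z in degrees, a list of three; "grip": the closure in counts, from 0 (fully open) to 255 (shut). In form: {"delta_pos": [[x, y, z], ...], "twist": [[rx, ry, rz], ...], "grip": [grip, ...]}. A call has 1 to 5 rows; each row is the pose to reach, as a shift and turn from the pose commanded when the call began, along the tool's axes at that moment; what a row does not reach only later rows make up. A row lasts 1/12 s, in which the tool goes at most 41.7 mm and 7.16 degrees, less where a joint would pass 70% of its speed; a pose out of reach is approached as far as the arm can. A call with a gripper value outside its range is refused whole. The fingers move at their own pace and stop on an object; "newtons" is the grip in N (left out, the last holds). Time passes only in rows, so rows that repeat a pose let the fingers close. It gives the time, the measured TCP pose, the force and the opening at its end, in the units of the state.
- robot.sense(): the state, without advancing time (a new reading comes with each control period).
- robot.get_image(name): name is "scene" or "top" or "wrist"; returns (picture, depth): 420x560x3 uint8, red, green, blue; 420x560 float32, m along the optical axis (not along the pixel's ray), 0 where there is no reading.
- robot.calibration(name): a dict with "fovy" (degrees; the focal length in pixels is half the picture's height over the tangent of half this angle, whatever the lens; pixels are square), "cx", "cy" (the principal point, pixels), "origin" and "orientation" of the camera in the world. Camera axes: x right, y down, z forward; pixel columns grow to the right and rows downward; lengths in m; the calibration is good to about 2 mm. A picture is of the moment at which its call begins: read the wrist's pose just before it. calibration takes no time and is no camera call; for the wrist camera it gives the pose at the moment of the call.
- robot.hand_in(): hands the job in, once; it reports no verdict.
Trained networks look in the newest picture that a camera, given by its name, has taken for a name from the list of things; names that differ only in an ending like _2 or _b are one class to them, and where a whole thing is asked for, a point or a joint stands for the part that bears it (a point fixed in the world has none). Each returns a list of dicts, best first, with "score" (0 to 1); they miss things now and then, are a little off and sometimes report something else, mostly with a low value. They report only what shows in the picture. A call takes as long as a camera call.
- robot.search_frame(camera, thing): "at" ([column, row] in pixels, amid what is visible of it).
- robot.outline_of(camera, thing): "region" (420x560 bool, what is visible of it) and "at" ([column, row] in pixels, amid what is visible of it).
The state is a dict: "time": time; "q": joint angles; "qvel": joint speeds; "joint_torque": joint torques, N m; "position": TCP position; "ee_rot": TCP orientation; "contact_force": force on the tool from outside, world axes, zero at the start; "moment": the same for the moment, N m; "grip_width": finger opening in m.
Only numpy, scipy, OpenCV 4.12 (cv2) and the standard library are available. Lean on these libraries where they do the work, as an engineer would, in place of code of your own. Each camera call takes 0.05 s, during which the arm holds its last target. There are 200 camera calls.

TASK

Bring the hand air pump of the microscope's vibration-isolating base up to pressure: push the steel lock bar right out from under the pump's white plunger head, then pump the plunger with full strokes, pressing it down to its stop and letting it spring back up each time, until the steel indicator pin stands fully out of its block. Only touch, push and press with the fingers, without lifting anything; do not touch the pin itself, and leave the things standing about where they are. At the end the lock bar is still swung out and the plunger is back up.

Things in the scene. Friction and masses are not known exactly. Their poses are not given: they have to be found in the camera images.
- pump: hand pump screwed to the worktop: grey base plate 150 x 130 x 12 mm, upright aluminium cylinder (52 mm diameter) under a white mushroom plunger head, grey block 36 x 36 x 70 mm at the front right with the pin, steel pivot post (16 mm) at the right. Origin: on the worktop, on the plunger's axis. x points from front (robot side) to back, y to the left, z up; yaw within 0.5 of the robot's
- plunger_top (a point): centre of the flat top of the white plunger head, 135 mm above the worktop when up; moves with the plunger. Head 46 mm in diameter, 20 mm thick, on a neck 36 mm in diameter and 10 mm high
- plunger (a joint): travel of the plunger, m: 0 up, 0.020 down at its stop; springs back in about 0.3 s when let go. Takes 4 N at the top, 11 N at the bottom, a little more when fast. Each stroke of 17 mm or more lifts the pin by about 6 mm through a ratchet, which needs the plunger to come back up before the next. With the lock bar under the head it goes down only 3 mm
- lock (a joint): angle of the lock bar, rad: 0 to 0.12 at the start, under the plunger head and blocking it. Grows clockwise seen from above, as the paddle goes from the pump's left side to the back (+x), up to a stop at 1.2; clear of the head beyond 0.4. Slight friction (under 1 N at the paddle): it stays where it is left
- lock_paddle (a point): centre of the paddle at the free end of the lock bar: upright steel plate 8 mm thick, 42 mm along the bar, 46 mm high (74 to 120 mm above the worktop), standing out left of the head, 121 mm from the pivot. Pushed on its front face toward the back. The bar is 12 mm wide, 88 to 102 mm above the worktop
- lock_hinge (a point): the pivot of the lock bar, at the height of the bar's middle; the bar turns about the vertical through it. At joint value 0 the bar points from here along the pump's +y.
- pin (a joint): how far the indicator pin has risen, m: 0 to 0.014 at the start (it differs), 0.030 to 0.031 when fully out; this takes 3 to 5 full strokes. It stays where the pump has lifted it, and once it is fully out further strokes do nothing more
- pin_tip (a point): the top of the indicator pin, an upright steel pin 10 mm in diameter; 78 mm above the worktop plus the value of joint pin.
- pin_mouth (a point): centre of the steel collar on top of the pin's block, 75 mm above the worktop, out of which the pin rises: the tip stands 3 mm above it at joint value 0 and about 34 mm above it when the pin is fully out.
- dropper_white: small white dropper bottle, 29 mm in diameter, 60 mm high, loose, to the right of the pump; origin under its centre; leave it alone
- canister_0: upright white canister with a black foot, 41 mm in diameter, 67 mm high, loose, to the right of the pump; origin under its centre; leave it alone
- oil_small: small brown bottle, 26 mm in diameter, 50 mm high, loose, in front of the pump's pin; origin under its centre; leave it alone
- coverslips: small clear box, 30 x 34 x 17 mm, loose, in front of the pump; origin under its centre; leave it alone
- dish_a: round flat dish, 57 mm in diameter, 15 mm high, loose, to the left of the pump; origin under its centre; leave it alone
- marker_1: felt marker, 137 mm long, 15 mm high, lying loose farther to the left; origin under its centre; leave it alone
- slide_box: blue flat box, 91 x 95 x 34 mm, loose, behind the pump; origin under its centre; leave it alone

How it is judged (in metres and radians):
On the way, in this order (a step that is already met when the one before it is completed fails the run):
1. the lock bar is swung out from under the plunger head (value of joint lock above 0.4 rad), for 0.1 s.
2. the plunger is pressed down a full stroke (value of joint plunger above 0.0165 m), for 0.04 s.
3. the plunger has sprung back up (value of joint plunger below 0.004 m), for 0.04 s.
4. the plunger is pressed down a second time (value of joint plunger above 0.0165 m), for 0.04 s.
At the end, for the whole second after the job is handed in: The indicator pin has risen at least 28 mm of its 31 mm, the lock bar still stands out from under the head (beyond 0.4 rad), and the plunger is back up (within 3 mm) (value of joint pin above 0.028 m and value of joint lock above 0.4 rad and value of joint plunger below 0.003 m); the robot touches nothing.
It fails at once if the indicator pin is touched by the robot (more than 1 N) (contact force between any of the fingers, the arm and pin above 1 N).
It fails at once if one of the loose things standing about is moved or lifted by more than 25 mm (distance of any of dropper_white, canister_0, oil_small, coverslips, dish_a, marker_1, slide_box from where it was at the start of the episode above 0.025 m).
It also fails if it takes over 54 s, if anything falls off the work surface, if the arm or the gripper's body presses on something with over 40 N, if the wrist force passes 120 N, or if a joint passes its speed limit or range.

## Working session

There is one attempt and no reset: what is moved stays moved. The work goes in short steps, Python scripts to look and compute and a tool call to move; the robot and the scene stay as the last step left them, time stands still between calls to the robot, and variables do not carry over. Pictures are saved under pics/ and viewed, about 8 in all and at most 12, crops included, and the job is handed in when it is done.

Besides the shell and the picture viewer there is one more tool, called as a command line: name --argument value ..., lists and objects as JSON in quotes. jog_arm: Moves the arm, as the interface text tells. Its arguments: {"type":"object","properties":{"delta_pos":{"type":"array","items":{"type":"array","items":{"type":"number"}}},"twist":{"type":"array","items":{"type":"array","items":{"type":"number"}}},"grip":{"type":"array","items":{"type":"number"}},"newtons":{"type":"number"}},"required":["delta_pos","twist","grip"]}

```bash
mkdir -p pics; cat > h.py <<'E'
import numpy as np, cv2
from scipy.spatial.transform import Rotation as R
from cell import robot
def cam(n):
    c=robot.calibration(n); return c
def rotm(o):
    o=np.array(o,float)
    return o if o.shape==(3,3) else R.from_euler('xyz',o,degrees=True).as_matrix()
def world(n,d,c=None):
    c=c or cam(n); f=d.shape[0]/2/np.tan(np.radians(c['fovy'])/2)
    v,u=np.mgrid[:d.shape[0],:d.shape[1]]
    P=np.stack([(u-c['cx'])/f*d,(v-c['cy'])/f*d,d],-1)
    return P@rotm(c['orientation']).T+np.array(c['origin'])
E
python3 - <<'E'
from h import *
s=robot.sense();print({k:np.round(v,3).tolist() for k,v in s.items()})
ims=[]
for n in("scene","top"):
    print(n,cam(n)); im,d=robot.get_image(n); W=world(n,d); ims.append(im)
    for t in("pump","plunger_top","lock_paddle","lock_hinge","pin_tip","pin_mouth"):
        r=robot.search_frame(n,t)[:1]
        for q in r:
            u,v=np.round(q['at']).astype(int); print(t,q['score'],u,v,W[v,u].round(3))
    cv2.imwrite(f"pics/{n}.png",im[:,:,::-1])
E
```

```text
{'time': 0.0, 'q': [70.131, 18.351, 89.707, -0.001, 72.042, -1.147], 'qvel': [-0.017, -0.052, -0.023, 0.028, -0.102, -0.135], 'joint_torque': [-0.0, -41.245, -23.197, 0.072, 0.046, -0.0], 'position': [0.184, 0.544, 0.23], 'ee_rot': [-179.9, -0.001, 161.278], 'contact_force': [-0.179, 0.228, 0.021], 'moment': [-0.036, -0.01, -0.008], 'grip_width': 0.091}
scene {'fovy': 49.73272213955706, 'cx': 283.29166390439985, 'cy': 213.68976660411272, 'origin': array([-0.13437902, -0.21739974,  0.65843686]), 'orientation': array([-1.24078531e+02,  7.62269636e-02, -6.10837888e+01])}
pump 0.66 335 308 [ 0.434 -0.012  0.044]
plunger_top 0.8 337 272 [ 0.437 -0.009  0.128]
lock_paddle 0.66 319 263 [0.482 0.046 0.093]
lock_hinge 0.86 335 307 [ 0.432 -0.012  0.048]
pin_mouth 0.86 333 309 [ 0.433 -0.009  0.041]
top {'fovy': 51.3777025141293, 'cx': 278.0481758268959, 'cy': 205.2085356674603, 'origin': array([0.4343596 , 0.1617654 , 0.99694383]), 'orientation': array([-171.09419157,    0.47503052,  -89.8055745 ])}
pump 0.93 357 266 [0.45  0.014 0.131]
plunger_top 0.74 366 264 [ 0.453 -0.003  0.136]
lock_hinge 0.56 356 266 [0.45  0.016 0.128]
pin_mouth 0.84 355 266 [0.451 0.008 0.07 ]
```

View pics/scene.png

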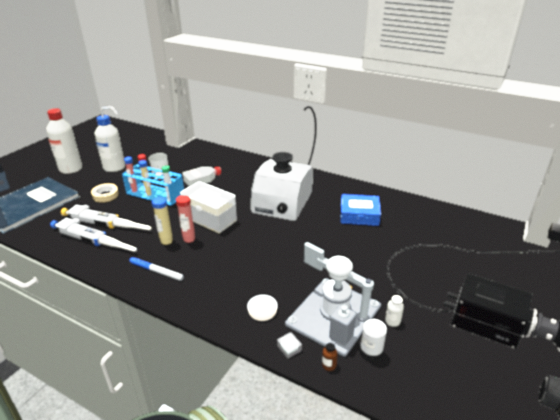

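View pics/top.png

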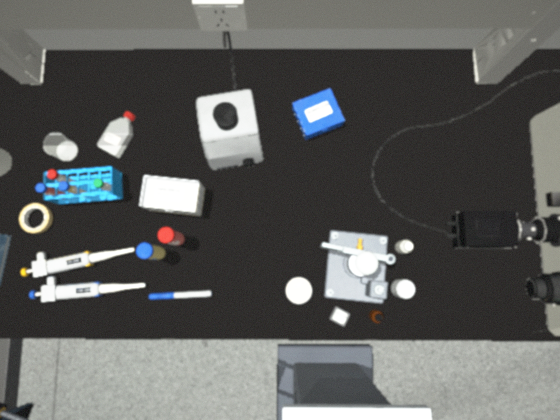

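The pump stands at about (0.45, 0): scene pixel (337,300), top pixel (360,266). The paddle shows at top (322,245), the pivot at (391,260) and the small things in front of and beside the pump. Next I measure it from the depth.

```bash
python3 - <<'E'
from h import *
out=[]
for n in("top","scene"):
    im,d=robot.get_image(n); W=world(n,d); X,Y,Z=W[...,0],W[...,1],W[...,2]
    near=(abs(X-.45)<.13)&(abs(Y-.0)<.13)&(d>0)
    hd=near&(Z>.128)&(Z<.145)&(im.min(2)>150); print(n,'head',hd.sum(),np.median(W[hd],0).round(4),((W[hd].max(0)+W[hd].min(0))/2).round(4))
    for lo,hi in((.11,.128),(.08,.11),(.06,.08),(.006,.018)):
        m=(near&(Z>lo)&(Z<hi)).astype(np.uint8); k,l,st,c=cv2.connectedComponentsWithStats(m)
        for i in range(1,k):
            if st[i,4]>8:
                p=W[l==i]; print(lo,hi,st[i].tolist(),p.mean(0).round(3),p.min(0).round(3),p.max(0).round(3))
                if lo<.01 and st[i,4]>500: print('rect',cv2.minAreaRect(p[:,:2].astype(np.float32)))
    a=(300,215,410,330) if n=="top" else (280,230,400,375)
    out.append(cv2.resize(im[a[1]:a[3],a[0]:a[2]],(400,500),interpolation=cv2.INTER_CUBIC))
    for t in("dropper_white","canister_0","oil_small","coverslips","dish_a","lock_paddle","pin_tip"):
        for q in robot.search_frame(n,t)[:1]:
            u,v=np.round(q['at']).astype(int); print(t,q['score'],u,v,W[v,u].round(3))
cv2.imwrite("pics/crop1.png",np.hstack(out)[:,:,::-1])
E
```

```text
top head 393 [ 0.4555 -0.0047  0.1333] [ 0.4557 -0.0056  0.1337]
0.11 0.128 [322, 243, 22, 8, 91] [0.489 0.06  0.12 ] [0.481 0.039 0.112] [0.495 0.081 0.124]
0.11 0.128 [355, 258, 6, 15, 20] [0.452 0.014 0.126] [0.438 0.008 0.122] [0.465 0.017 0.128]
0.08 0.11 [321, 244, 46, 12, 145] [0.482 0.028 0.101] [ 0.472 -0.01   0.08 ] [0.494 0.08  0.109]
0.08 0.11 [373, 253, 22, 11, 142] [ 0.467 -0.049  0.102] [ 0.456 -0.067  0.093] [ 0.477 -0.024  0.109]
0.08 0.11 [378, 288, 5, 5, 20] [ 0.402 -0.04   0.087] [ 0.398 -0.044  0.083] [ 0.406 -0.035  0.09 ]
0.06 0.08 [405, 243, 8, 7, 30] [ 0.494 -0.108  0.062] [ 0.487 -0.116  0.06 ] [ 0.5   -0.101  0.064]
0.06 0.08 [348, 255, 20, 22, 162] [0.45  0.01  0.069] [ 0.43  -0.018  0.06 ] [0.474 0.022 0.075]
0.06 0.08 [369, 280, 19, 19, 284] [ 0.403 -0.039  0.071] [ 0.385 -0.059  0.06 ] [ 0.422 -0.021  0.08 ]
0.06 0.08 [396, 280, 19, 19, 277] [ 0.404 -0.097  0.067] [ 0.385 -0.115  0.061] [ 0.422 -0.079  0.072]
0.006 0.018 [400, 215, 11, 7, 16] [ 0.56  -0.12   0.008] [ 0.554 -0.13   0.006] [ 0.567 -0.108  0.013]
0.006 0.018 [330, 231, 58, 24, 857] [ 0.507
[... 2870 characters left out ...]
[0.426 0.129 0.018]
0.006 0.018 [386, 315, 15, 11, 67] [ 0.485 -0.109  0.012] [ 0.481 -0.121  0.006] [ 0.496 -0.094  0.018]
0.006 0.018 [278, 341, 24, 16, 139] [0.334 0.031 0.013] [0.322 0.014 0.006] [0.349 0.055 0.018]
0.006 0.018 [360, 345, 24, 16, 124] [ 0.39  -0.101  0.013] [ 0.382 -0.117  0.006] [ 0.413 -0.077  0.018]
0.006 0.018 [322, 360, 15, 10, 62] [ 0.335 -0.045  0.012] [ 0.332 -0.055  0.006] [ 0.346 -0.032  0.017]
dropper_white 0.82 394 310 [ 0.484 -0.109  0.042]
canister_0 0.86 378 343 [ 0.392 -0.109  0.046]
oil_small 0.88 329 356 [ 0.334 -0.045  0.037]
coverslips 0.83 288 344 [0.335 0.033 0.022]
dish_a 0.82 260 308 [0.389 0.124 0.017]
lock_paddle 0.74 323 263 [0.478 0.036 0.1  ]
```

View pics/crop1.png

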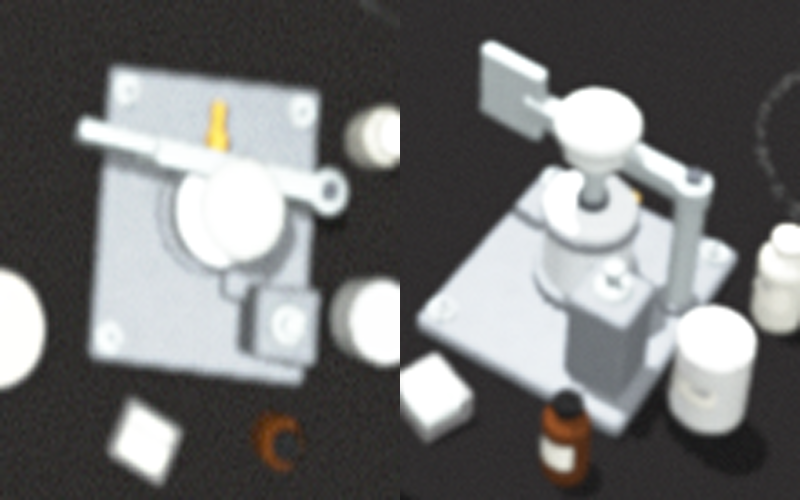

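jog_arm --delta_pos '[[-0.029,-0.028,0],[-0.058,-0.056,0],[-0.087,-0.084,0],[-0.116,-0.112,0],[-0.145,-0.14,0]]' --twist '[[0,0,-3.74],[0,0,-7.48],[0,0,-11.22],[0,0,-14.96],[0,0,-18.72]]' --grip '[255,255,255,255,255]'

```text
time: 1.92
position: [0.2774, 0.3638, 0.231]
ee_rot: [180.0, 0.0, -179.8]
contact_force: [0.4, -0.6, 1.1]
grip_width: 0.0607
```

jog_arm --delta_pos '[[-0.018,-0.036,0],[-0.036,-0.072,0],[-0.054,-0.108,0],[-0.072,-0.144,0],[-0.09,-0.18,0]]' --twist '[[0,0,0],[0,0,0],[0,0,0],[0,0,0],[0,0,0]]' --grip '[255,255,255,255,255]'

```text
time: 2.33
position: [0.3674, 0.1837, 0.2313]
ee_rot: [180.0, 0.1, -180.0]
contact_force: [1.3, 1.0, -0.5]
grip_width: 0.0276
```

jog_arm --delta_pos '[[-0.016,-0.033,0],[-0.032,-0.066,0],[-0.048,-0.098,0],[-0.062,-0.116,0.02],[-0.062,-0.116,0.05]]' --twist '[[0,0,0],[0,0,0],[0,0,0],[0,0,0],[0,0,0]]' --grip '[255,255,255,255,255]'

```text
time: 2.75
position: [0.4338, 0.0666, 0.183]
ee_rot: [-180.0, 0.6, 179.8]
contact_force: [1.0, 0.2, -0.3]
grip_width: 0.0007
```

jog_arm --delta_pos '[[0,0,0.035],[0,0,0.07],[0,0,0.078],[0,0,0.078],[0,0,0.078]]' --twist '[[0,0,0],[0,0,0],[0,0,0],[0,0,0],[0,0,0]]' --grip '[255,255,255,255,255]'

```text
time: 3.17
position: [0.4298, 0.0697, 0.1038]
ee_rot: [180.0, 0.1, -180.0]
contact_force: [0.7, -0.1, -0.1]
grip_width: 0.0007
```

jog_arm --delta_pos '[[-0.02,-0.003,0],[-0.035,-0.006,0],[-0.047,-0.007,0],[-0.059,-0.009,0],[-0.07,-0.012,0]]' --twist '[[0,0,0],[0,0,0],[0,0,0],[0,0,0],[0,0,0]]' --grip '[255,255,255,255,255]'

```text
time: 3.58
position: [0.5012, 0.0578, 0.1055]
ee_rot: [180.0, 0.3, -180.0]
contact_force: [-0.5, -0.1, -0.4]
grip_width: 0.0003
```

jog_arm --delta_pos '[[-0.01,-0.003,0],[-0.02,-0.007,0],[-0.029,-0.012,0],[-0.038,-0.018,0],[-0.046,-0.024,0]]' --twist '[[0,0,0],[0,0,0],[0,0,0],[0,0,0],[0,0,0]]' --grip '[255,255,255,255,255]'

```text
time: 4.0
position: [0.5459, 0.0328, 0.1031]
ee_rot: [180.0, 0.0, 180.0]
contact_force: [-0.9, 0.5, 0.3]
grip_width: 0.0004
```

jog_arm --delta_pos '[[-0.004,-0.004,0],[-0.008,-0.008,0],[-0.008,-0.008,0],[0.005,0.005,0],[0.015,0.015,-0.01]]' --twist '[[0,0,0],[0,0,0],[0,0,0],[0,0,0],[0,0,0]]' --grip '[255,255,255,255,255]'

```text
time: 4.42
position: [0.5279, 0.0485, 0.1114]
ee_rot: [180.0, -0.3, 179.9]
contact_force: [-1.0, -0.4, 0.3]
grip_width: 0.0008
```

```bash
python3 - <<'E'
from h import *
print(robot.sense()['position'])
im,d=robot.get_image("top"); im2,d2=robot.get_image("scene")
cv2.imwrite("pics/c2.png",np.hstack([cv2.resize(im[195:330,285:420],(400,400)),cv2.resize(im2[220:365,270:415],(400,400))])[:,:,::-1])
E
```

```text
[0.52789253 0.04848563 0.11142436]
```

View pics/c2.png

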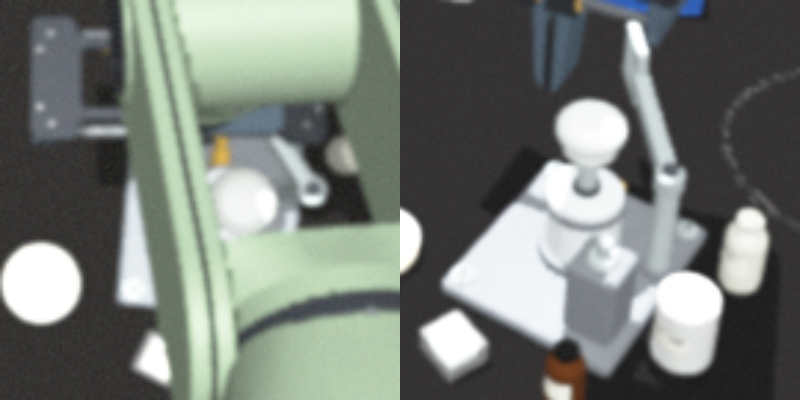

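The bar is swung clear of the head: right crop, pivot at (668,175), paddle at (635,55), head at (592,130). Now I raise the hand over the head.

jog_arm --delta_pos '[[0,0,-0.035],[0,0,-0.062],[0.035,-0.02,-0.062],[0.07,-0.045,-0.062],[0.075,-0.054,-0.062]]' --twist '[[0,0,0],[0,0,0],[0,0,0],[0,0,0],[0,0,0]]' --grip '[255,255,255,255,255]'

```text
time: 4.93
position: [0.4496, -0.0068, 0.1753]
ee_rot: [-179.9, -0.2, -180.0]
contact_force: [-0.6, 0.3, -0.1]
grip_width: 0.0004
```

jog_arm --delta_pos '[[0,0,0],[0,0,0]]' --twist '[[0,0,0],[0,0,0]]' --grip '[255,255]'

```text
time: 5.1
position: [0.4554, -0.0058, 0.1757]
ee_rot: [180.0, 0.1, 179.9]
contact_force: [0.5, 1.2, 1.1]
grip_width: 0.0008
```

jog_arm --delta_pos '[[0,0,0.02],[0,0,0.03],[0,0,0.038],[0,0,0.044],[0,0,0.044]]' --twist '[[0,0,0],[0,0,0],[0,0,0],[0,0,0],[0,0,0]]' --grip '[255,255,255,255,255]'

```text
time: 5.52
position: [0.4578, -0.0052, 0.1321]
ee_rot: [-180.0, 0.2, -179.9]
contact_force: [-1.2, -0.5, 8.9]
grip_width: 0.0007
```

jog_arm --delta_pos '[[0,0,0],[0,0,0]]' --twist '[[0,0,0],[0,0,0]]' --grip '[255,255]'

```text
time: 5.68
position: [0.4578, -0.0051, 0.1324]
ee_rot: [-180.0, 0.2, -179.9]
contact_force: [-0.8, -1.1, 9.5]
grip_width: 0.0005
```

jog_arm --delta_pos '[[0,0,0.002],[0,0,0.002],[0,0,0.002]]' --twist '[[0,0,0],[0,0,0],[0,0,0]]' --grip '[255,255,255]'

```text
time: 5.93
position: [0.4578, -0.0052, 0.1317]
ee_rot: [-180.0, 0.3, -179.9]
contact_force: [-3.7, -1.0, 18.6]
grip_width: 0.0001
```

jog_arm --delta_pos '[[0,0,-0.016],[0,0,-0.03],[0,0,-0.03],[0,0,-0.03],[0,0,-0.03]]' --twist '[[0,0,0],[0,0,0],[0,0,0],[0,0,0],[0,0,0]]' --grip '[255,255,255,255,255]'

```text
time: 6.35
position: [0.4552, -0.0052, 0.1582]
ee_rot: [180.0, -0.0, -180.0]
contact_force: [-0.2, 0.1, 0.7]
grip_width: 0.0005
```

jog_arm --delta_pos '[[0,0,0],[0,0,0.01],[0,0,0.02],[0,0,0.03],[0,0,0.03]]' --twist '[[0,0,0],[0,0,0],[0,0,0],[0,0,0],[0,0,0]]' --grip '[255,255,255,255,255]'

```text
time: 6.77
position: [0.4562, -0.0054, 0.1316]
ee_rot: [180.0, 0.1, 180.0]
contact_force: [-5.1, 1.0, 23.9]
grip_width: 0.0003
```

jog_arm --delta_pos '[[0,0,0],[0,0,-0.016],[0,0,-0.03],[0,0,-0.03],[0,0,-0.03]]' --twist '[[0,0,0],[0,0,0],[0,0,0],[0,0,0],[0,0,0]]' --grip '[255,255,255,255,255]'

```text
time: 7.18
position: [0.455, -0.0055, 0.1586]
ee_rot: [180.0, 0.0, 180.0]
contact_force: [0.1, -0.2, 0.4]
grip_width: 0.0005
```

```bash
python3 - <<'E'
from h import *
im,d=robot.get_image("scene"); W=world("scene",d); X,Y,Z=np.moveaxis(W,-1,0)
m=(np.hypot(X-.401,Y+.04)<.02)&(Z>.06)&(Z<.13); print('pin ztop',Z[m].max(), np.sort(Z[m])[-12:].round(3))
E
```

```text
pin ztop 0.0999719911995115 [0.097 0.097 0.097 0.097 0.098 0.098 0.098 0.098 0.098 0.098 0.098 0.1  ]
```

jog_arm --delta_pos '[[0,0,0],[0,0,0.01],[0,0,0.02],[0,0,0.03],[0,0,0.03]]' --twist '[[0,0,0],[0,0,0],[0,0,0],[0,0,0],[0,0,0]]' --grip '[255,255,255,255,255]'

```text
time: 7.65
position: [0.4558, -0.0056, 0.1316]
ee_rot: [180.0, 0.1, 180.0]
contact_force: [-7.2, -0.3, 26.1]
grip_width: 0.0004
```

jog_arm --delta_pos '[[0,0,0],[0,0,-0.016],[0,0,-0.03],[0,0,-0.03],[0,0,-0.03]]' --twist '[[0,0,0],[0,0,0],[0,0,0],[0,0,0],[0,0,0]]' --grip '[255,255,255,255,255]'

```text
time: 8.07
position: [0.4548, -0.0055, 0.1584]
ee_rot: [180.0, -0.0, 180.0]
contact_force: [-0.8, -0.7, -0.1]
grip_width: 0.0003
```

jog_arm --delta_pos '[[0,0,0],[0,0,0.01],[0,0,0.02],[0,0,0.03],[0,0,0.03]]' --twist '[[0,0,0],[0,0,0],[0,0,0],[0,0,0],[0,0,0]]' --grip '[255,255,255,255,255]'

```text
time: 8.48
position: [0.4556, -0.0056, 0.1316]
ee_rot: [180.0, 0.1, 180.0]
contact_force: [-6.5, 0.4, 27.8]
grip_width: 0.0005
```

jog_arm --delta_pos '[[0,0,0],[0,0,-0.016],[0,0,-0.03],[0,0,-0.03],[0,0,-0.03]]' --twist '[[0,0,0],[0,0,0],[0,0,0],[0,0,0],[0,0,0]]' --grip '[255,255,255,255,255]'

```text
time: 8.9
position: [0.4547, -0.0056, 0.1581]
ee_rot: [180.0, -0.0, 180.0]
contact_force: [0.0, -0.1, -0.1]
grip_width: 0.0003
```

jog_arm --delta_pos '[[0,0,0],[0,0,0.01],[0,0,0.02],[0,0,0.03],[0,0,0.03]]' --twist '[[0,0,0],[0,0,0],[0,0,0],[0,0,0],[0,0,0]]' --grip '[255,255,255,255,255]'

```text
time: 9.32
position: [0.4555, -0.0056, 0.1315]
ee_rot: [180.0, 0.1, 180.0]
contact_force: [-6.9, -0.0, 29.7]
grip_width: -0.0001
```

jog_arm --delta_pos '[[0,0,0],[0,0,-0.02],[0,0,-0.05],[0,0,-0.08],[0,0,-0.08]]' --twist '[[0,0,0],[0,0,0],[0,0,0],[0,0,0],[0,0,0]]' --grip '[255,255,255,255,255]'

```text
time: 9.73
position: [0.4576, -0.0057, 0.2127]
ee_rot: [-180.0, 0.5, 180.0]
contact_force: [-0.0, 0.5, -0.2]
grip_width: 0.0004
```

```bash
python3 - <<'E'
from h import *
im,d=robot.get_image("scene"); W=world("scene",d); X,Y,Z=np.moveaxis(W,-1,0)
m=(np.hypot(X-.401,Y+.04)<.02)&(Z>.06)&(Z<.13); print('pin ztop', np.sort(Z[m])[-12:].round(3))
m=(np.hypot(X-.4555,Y+.005)<.03)&(Z>.1)&(Z<.15); print('head', np.median(np.sort(Z[m])[-200:]).round(4))
m=(Z>.105)&(Z<.125)&(X>.5)&(X<.62)&(abs(Y)<.08); print('paddle',W[m].mean(0),m.sum())
cv2.imwrite("pics/c3.png",cv2.resize(im[200:375,250:425],(560,560))[:,:,::-1])
E
```

```text
pin ztop [0.11  0.11  0.11  0.11  0.11  0.11  0.11  0.11  0.111 0.111 0.111 0.112]
head 0.1356
paddle [0.55837901 0.00166801 0.11612464] 112
```

View pics/c3.png

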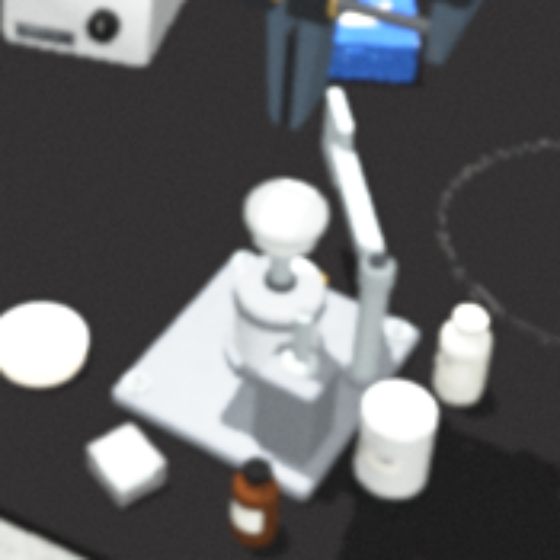

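The pin stands out at about (305,335), the head is up at (287,215) and the bar is out at (355,190). The hand is clear and the loose things stand as before, so I hand in.

```bash
python3 -c "
from cell import robot
print(robot.sense()['contact_force'],robot.sense()['time']); print(robot.hand_in())"
```

```text
[-0.9840903   0.48119587 -0.37516239] 9.7833
the job is handed in; nothing more can be done
None
```

I swung the lock bar out from under the plunger head with the closed fingers, then pressed the plunger to its stop five times. I let it spring back up after each stroke and handed the job in at 9.8 s.

The last checks, from the scene camera's depth:
- **Pin:** the tip is about 110 to 111 mm above the worktop, so the pin has risen about 32 mm within the camera's error. That means fully out.
- **Plunger:** the head top is at 135.6 mm, so the plunger is back up.
- **Lock bar:** it stands out from under the head at about 1 rad (estimated).
- **Contact:** the hand is about 60 mm above the head, with about 1 N on the wrist sensor, which is its noise level.
- **Loose things:** those in the last picture (dish, coverslips box, brown bottle, canister and dropper) look undisturbed. I did not measure them again. The marker was out of that picture, and the slide box was only partly in it.

No check failed or disagreed.

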